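# Fill the cell row and hold the loupe over the new cell's cap

## Robot

A 6-joint arm with a two-finger parallel gripper is mounted at the origin on the work surface. World frame = base frame: x ahead of the robot, y to its left, z up, the work surface at z = 0. Lengths are in m, angles in rad, forces in N, time in s.
With the tool pointing down it reaches from about 0.275 to 1 m from the base axis. Payload 8.4 kg.
Tool frame: the origin (TCP) lies between the finger pads; the fingertips stand 11 mm ahead of it and the grasp point (between the pads) lies 8 mm behind it (nose_length is the distance from the TCP to the fingertips, in m); z points along the fingers, y is the direction in which the jaws open and shut (so a half turn about z gives the same grasp; the last joint's range is limited). The gripper opens to 85 mm and grips with 20 to 120 N. Pads are 22 mm wide; open, the fingers measure 114 mm over their backs; the gripper's body (76 mm by 85 mm) begins 54 mm behind the grasp point. The pads swing forward as they close: fully open they stand 13 mm farther back than shut.
Start: joints at [1.301, 0.353, 1.633, -0, 1.155, -0.002], TCP at [0.165, 0.603, 0.242] pointing down, gripper open.
Joint ranges: [-2.63, 2.63], [-0.92, 2.1], [0.06, 2.66], [-1.3, 4.44], [0, 2.69], [-3.02, 3.02]. Speed limits (rad/s): [2.22, 2.22, 2.79, 3.14, 3.14, 3.14].

## Interface

Orientations are given as [roll, pitch, yaw] about the fixed x, y, z axes, in that order (R = Rz(yaw) Ry(pitch) Rx(roll)).
In Python, from rig import * gives the robot as it stands. The module is installed in compiled form; this text tells all that it offers.
- The arm moves only by the shell command python3 -m crank 'ROWS' [FORCE]. ROWS is JSON, a list of rows, each a list of 3 entries, a list of its own where there are three numbers: the shift along the tool's x, y, z in m, then the turn, a rotation vector about the tool's x, y, z in rad, then the gripper's target within -1 to 1 (shut at 1, half-way at 0, fully open at -1). A call has 1 to 10 rows; each row is the pose to reach, as a shift and turn from the pose commanded when the call began, along the tool's axes at that moment; what a row does not reach only later rows make up. A row lasts 1/10 s, in which the tool goes at most 50 mm and 8.59 degrees, less where a joint would pass 70% of its speed; a pose out of reach is approached as far as the arm can. A call with a gripper value outside its range is refused whole. The fingers move at their own pace and stop on an object; FORCE is the grip in N (left out, the last holds). Time passes only in rows, so rows that repeat a pose let the fingers close. It gives the time, the measured TCP pose, the force and the opening at its end, in the units of the state.
- sense(): the state, without advancing time (a new reading comes with each control period).
- read_camera(name): name is "side" or "top"; returns (picture, depth): 420x560x3 uint8, red, green, blue; 420x560 float32, m along the optical axis (not along the pixel's ray), 0 where there is no reading.
- get_calibration(name): a dict with "K" (3x3 intrinsics, pixels), "k1" (the pictures are not rectified: a ray, as slopes to the right and down, at radius r is drawn at 1 + k1 r^2 times it, then the intrinsics apply), "T" (4x4, takes a point from camera to world coordinates). Camera axes: x right, y down, z forward; pixel columns grow to the right and rows downward; lengths in m; the calibration is good to about 2 mm. A picture is of the moment at which its call begins. get_calibration takes no time and is no camera call.
- sign_off(): hands the job in, once; it reports no verdict.
Trained networks look in the newest picture that a camera, given by its name, has taken for a name from the list of things; names that differ only in an ending like _2 or _b are one class to them, and where a whole thing is asked for, a point or a joint stands for the part that bears it (a point fixed in the world has none). Each returns a list of dicts, best first, with "p" (0 to 1); they miss things now and then, are a little off and sometimes report something else, mostly with a low value. They report only what shows in the picture. A call takes as long as a camera call. They do not tell look-alikes from the thing itself.
- trace(camera, name): "pixels" (420x560 bool, what is visible of it) and "bbox" ([centre column, centre row, width, height] in pixels, round what is visible of it).
The state is a dict: "clock": time; "joints": joint angles; "joint_vel": joint speeds; "effort": joint torques, N m; "eef_pos": TCP position; "tcp_rot": TCP orientation; "ft_force": force on the tool from outside, world axes, zero at the start; "moment": the same for the moment, N m; "opening": finger opening in m.
Only numpy, scipy, OpenCV 4.12 (cv2) and the standard library are available. Lean on these libraries where they do the work, as an engineer would, in place of code of your own. Each camera call takes 0.05 s, during which the arm holds its last target. There are 200 camera calls.

## Task

Finish packing the narrow grey row box: stand the carbon cell that stands alone on the worktop (brass cap up) and the brown bakelite terminal cover (screw heads up) in the free length beside the four cells already standing there, both upright on the box floor and let go. Then pick up the loupe by its handle and hold it level, with its lens centred over the brass cap of the cell you just packed and at the focal height shown by the brass pointer on the gauge post, without the loupe touching the packed row, the box or the gauge. Finish while still holding the loupe still there, and leave everything else on the counter where it is.

Things in the scene. Friction and masses are not known exactly. Their poses are not given: they have to be found in the camera images.
- row_box: Open grey-painted steel box, fixed to the counter, outside 40 x 188 x 22 mm (its x, y, z), walls and floor 5 mm, so inside 30 x 178 mm; one row along its y axis. Origin at the centre of its underside. Four cells stand in its -y part; the free length, about 70 mm, is at the +y end (its own y from about 0.019 to 0.089 m).
- cell: The one loose cell, standing on the counter at the start: black upright cylinder 26 mm diameter, straight-sided up to 46 mm, with a brass cap stub 9 mm across on top, 50 mm tall in all, foot chamfered 1.5 mm, about 50 g. Origin at the centre of its underside, z up.
- cell_cap (a point): Top centre of the loose cell's brass cap, 50 mm above the cell's origin.
- cover: Brown bakelite terminal cover, an upright block 22 x 36 x 46 mm (its x, y, z) with two brass screw heads on top and a slightly narrower foot, about 60 g. Origin at the centre of its underside, z up. It fits the row only with its 22 mm side across the box.
- packed_a: Carbon cell already standing in the row box, same make as cell (26 mm diameter, 50 mm tall, loose). Origin at the centre of its underside, z up.
- packed_b: Carbon cell already standing in the row box, same make as cell (26 mm diameter, 50 mm tall, loose). Origin at the centre of its underside, z up.
- packed_c: Carbon cell already standing in the row box, same make as cell (26 mm diameter, 50 mm tall, loose). Origin at the centre of its underside, z up.
- packed_d: Carbon cell already standing in the row box, same make as cell (26 mm diameter, 50 mm tall, loose). Origin at the centre of its underside, z up.
- gauge: Fixed focal gauge: steel post 10 mm diameter, 172 mm tall, on a 40 mm round foot, 150 mm from the box centre beyond the box's -y end. Origin at the centre of its underside.
- pointer: Brass collar, 22 mm diameter and 12 mm tall, clamped on the gauge post at a different height each time; a small pointer stands out towards the box. It does not move. Origin at the centre of its underside.
- pointer_tip (a point): Tip of the brass pointer, 6 mm above the collar's origin and 30 mm from the post axis: its height is the focal height for the lens centre (the middle of the glass).
- loupe: Reading lens lying flat on the counter: steel ring 64 mm diameter and 12 mm tall with glass in it, and a straight black handle 85 mm long, 18 mm wide, 14 mm tall, running from 43 to 128 mm from the lens centre along the loupe's own -x. About 90 g. Origin on the underside below the lens centre, z up.
- lens (a point): Centre of the glass of the loupe, 6 mm above the loupe's origin.
- loupe_grip (a point): Where to grip the loupe's handle, near its front: 72 mm from the lens centre along -x, 7 mm above the underside; the handle's 18 mm width lies along the loupe's y.
- laptop_pack: Bystander: grey plastic laptop battery pack lying flat, 205 x 50 x 20 mm. Origin at the centre of its underside.
- clip: Bystander: copper grounding clip, about 60 x 18 x 14 mm. Origin at the centre of its underside.
- wrench: Bystander: steel wrench lying flat, 150 mm long. Origin at its underside.
- jar: Bystander: glass jar with steel cap, 50 mm diameter, 65 mm tall. Origin at the centre of its underside.
- tape: Bystander: grey roll lying flat, 60 mm diameter, 18 mm tall. Origin at the centre of its underside.
- cup: Bystander: steel cup, 64 mm diameter, 60 mm tall. Origin at the centre of its underside.
Things that resemble listed ones, but are neither listed nor needed, are in the scene too. Leave any blue look-alike of the row_box alone.

How it is judged:
By the outcome, as a careful person would: the job done as asked, in the order asked, and still so for the second after the job is handed in, while the arm keeps its last pose, push and grip.
It also fails if it takes over 72 s, if anything falls off the work surface, if the arm or the gripper's body presses on something with over 40 N, if the wrist force passes 120 N, or if a joint passes its speed limit or range.

## Working session

There is one attempt and no reset: what is moved stays moved. The work goes in short steps, Python scripts to look and compute and a shell command to move; the robot and the scene stay as the last step left them, time stands still between calls to the robot, and variables do not carry over. Pictures are saved under pics/ and viewed, about 8 in all and at most 12, crops included, and the job is handed in when it is done.

```bash
mkdir -p pics; cat > h.py <<'E'
from rig import *
import numpy as np, cv2
def snap(n,f=None):
    im,d=read_camera(n)
    if f: cv2.imwrite('pics/'+f,im[:,:,::-1])
    return im,d
def cloud(n,d):
    c=get_calibration(n);K=np.array(c['K']);T=np.array(c['T']);k1=c['k1']
    v,u=np.mgrid[0:d.shape[0],0:d.shape[1]]
    xd=(u-K[0,2])/K[0,0];yd=(v-K[1,2])/K[1,1]
    x,y=xd.copy(),yd.copy()
    for _ in range(10):
        s=1+k1*(x*x+y*y);x=xd/s;y=yd/s
    P=np.stack([x*d,y*d,d],-1)
    W=P@T[:3,:3].T+T[:3,3]; W[d<=0]=np.nan
    return W
def proj(n,p):
    c=get_calibration(n);K=np.array(c['K']);T=np.array(c['T']);k1=c['k1']
    q=T[:3,:3].T@(np.array(p)-T[:3,3]);x,y=q[:2]/q[2];s=1+k1*(x*x+y*y)
    return K[0,0]*x*s+K[0,2],K[1,1]*y*s+K[1,2]
E
python3 - <<'E'
from h import *
for n in('top','side'):
    im,d=snap(n,n+'1.png'); c=get_calibration(n); print(n,np.round(c['T'],3).tolist(),np.round(c['K'],1).tolist(),c['k1'],(d>0).mean())
print(sense())
E
```

```text
top [[0.021, -0.982, 0.189, 0.323], [-1.0, -0.019, 0.01, 0.043], [-0.007, -0.189, -0.982, 1.15], [0.0, 0.0, 0.0, 1.0]] [[411.0, 0.0, 283.9], [0.0, 411.0, 212.6], [0.0, 0.0, 1.0]] -0.07370404547128008 0.9960671768707483
side [[0.793, -0.446, 0.415, 0.068], [-0.61, -0.579, 0.541, -0.565], [-0.001, -0.682, -0.731, 0.896], [0.0, 0.0, 0.0, 1.0]] [[460.5, 0.0, 278.7], [0.0, 460.5, 209.0], [0.0, 0.0, 1.0]] -0.05119554254558523 0.9957057823129252
{'clock': 0.1, 'joints': array([ 1.30060232e+00,  3.53595766e-01,  1.63406623e+00,  4.81539583e-05,
        1.15519118e+00, -2.41192594e-03]), 'joint_vel': array([ 7.11800336e-05, -1.69832552e-03, -2.80710875e-03,  1.07856110e-03,
       -1.95578983e-03,  4.84111612e-04]), 'effort': array([-1.83245516e-03, -6.06361413e+01, -3.42819536e+01, -5.84434201e-05,
        4.04788821e-03,  9.50271840e-06]), 'eef_pos': array([0.16525296, 0.60232659, 0.24162343]), 'tcp_rot': array([-3.14033224e+00, -4.70703354e-05,  2.87379107e+00]), 'ft_force': array([-0.571672  , -0.19994072,  0.18000964]), 'moment': array([ 0.00519192, -0.02865272, -0.02674033]), 'opening': 0.08504607403726565}
```

View pics/top1.png

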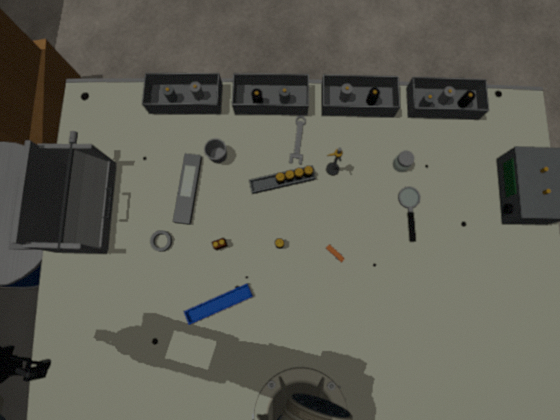

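View pics/side1.png

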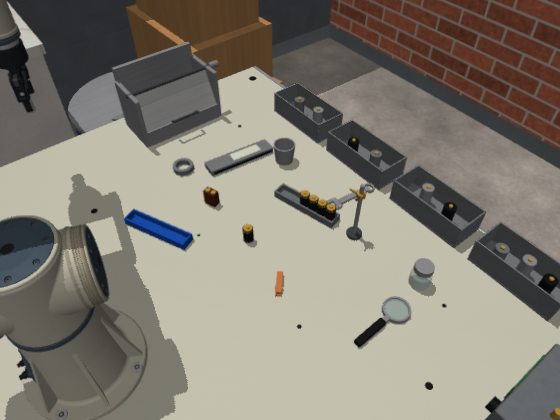

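The top view shows the row box at (283,179), with four cells at its right end and the gauge at (334,165). The loose cell is at (279,243), the cover at (219,243), and the loupe lens at (409,197) with its handle at (411,227). The side view agrees.

```bash
cat > m.py <<'E'
from h import *
for n in('top','side'):
    im,d=snap(n); W=cloud(n,d); np.savez('w_'+n,W=W,im=im)
    for name in('cell','cover','row_box','loupe','gauge','pointer'):
        for r in trace(n,name)[:6]:
            if r['p']<.3: continue
            w=W[r['pixels']]; w=w[np.isfinite(w).all(1)]
            if len(w)<5: continue
            zt=np.percentile(w[:,2],95); t=w[w[:,2]>zt-.008]
            (cx,cy),(a,b),an=cv2.minAreaRect(t[:,:2].astype(np.float32)*1000)
            print(n,name,round(r['p'],2),np.round(r['bbox']),len(w),'ztop',round(zt,4),'zmin',round(np.percentile(w[:,2],3),3),'topmean',np.round(t.mean(0),4),'rect',np.round([cx,cy,a,b,an],1))
E
python3 m.py
```

```text
top cell 0.49 [278. 246.  14.  12.] 100 ztop 0.0514 zmin 0.002 topmean [0.4531 0.067  0.0482] rect [453.3  66.5  23.5  24.9  45. ]
top row_box 0.82 [219. 304.  66.  45.] 1050 ztop 0.0246 zmin 0.002 topmean [0.2858 0.2278 0.0227] rect [286.1 228.7  41.1 189.6  24.3]
top row_box 0.73 [283. 180.  67.  25.] 653 ztop 0.0256 zmin 0.001 topmean [0.6299 0.0749 0.0233] rect [638.4  63.7  41.1 187.8  14.3]
top loupe 0.78 [409. 216.  18.  56.] 585 ztop 0.0173 zmin 0.005 topmean [ 0.5618 -0.3021  0.0133] rect [ 547.5 -297.3   58.9  159.8   85.7]
top gauge 0.5 [334. 160.  14.  26.] 180 ztop 0.1709 zmin 0.006 topmean [ 0.6762 -0.0816  0.171 ] rect [676.3 -81.6   8.8   8.6  61.3]
top pointer 0.49 [335. 156.  14.   8.] 88 ztop 0.1528 zmin -0.002 topmean [ 0.6707 -0.0789  0.1488] rect [671.7 -73.1  35.4  24.8  74.9]
side cover 0.82 [210. 198.  17.  23.] 256 ztop 0.0467 zmin -0.001 topmean [0.4481 0.2277 0.0441] rect [449.8 228.7  23.2  37.   19.2]
side row_box 0.92 [308. 208.  67.  48.] 743 ztop 0.0213 zmin -0.001 topmean [0.6304 0.0646 0.0186] rect [638.9  61.2  44.5 189.4  13.5]
side row_box 0.65 [158. 228.  68.  43.] 1177 ztop 0.0213 zmin -0.0 topmean [0.2872 0.2259 0.0185] rect [287.3 228.   42.6 188.4  25.2]
side loupe 0.56 [382. 321.  57.  53.] 982 ztop 0.0127 zmin 0.003 topmean [ 0.5607 -0.3059  0.0089] rect [ 548.7 -314.3  159.9   62.1   12.8]
side gauge 0.7 [355. 213.  12.  51.] 317 ztop 0.1573 zmin 0.0 topmean [ 0.6742 -0.0855  0.159 ] rect [673.8 -85.7   5.8   9.4  35.9]
```

```bash
cat > m2.py <<'E'
from h import *
R=lambda p:cv2.minAreaRect((p[:,:2]*1000).astype(np.float32))
for n in('top','side'):
    z=np.load('w_'+n+'.npz');W=z['W'].reshape(-1,3);im=z['im'].reshape(-1,3).astype(int)
    near=lambda x,y,r:np.hypot(W[:,0]-x,W[:,1]-y)<r
    def show(k,m):
        p=W[m];print(n,k,len(p),'mean',np.round(p.mean(0)*1000,1),'zq',np.round(np.percentile(p[:,2],[5,50,95])*1000,1),'rect',np.round(np.hstack([R(p)[0],R(p)[1],R(p)[2]]),1))
        return p
    Z=W[:,2]
    show('celltop',near(.453,.067,.03)&(Z>.042))
    show('cellbody',near(.453,.067,.03)&(Z>.012))
    show('covertop',near(.449,.228,.035)&(Z>.040))
    show('coverbody',near(.449,.228,.035)&(Z>.012))
    e=np.array([-.247,.969]);rel=(W[:,:2]-[.638,.062]);s=rel@e;t=rel@[.969,.247]
    inb=(abs(s)<.11)&(abs(t)<.035)
    show('box',inb&(Z>.015)&(Z<.032))
    m=inb&(Z>.043)&(Z<.065);show('packed',m);print(' packed s range',np.round(np.percentile(s[m],[1,99])*1000,1),'t',np.round(np.percentile(t[m],[2,50,98])*1000,1))
    hs,_=np.histogram(s[m],np.arange(-.1,.1,.004));print(hs[:34])
    g=near(.676,-.082,.05)
    show('gaugetop',near(.676,-.082,.015)&(Z>.162))
    br=g&(im[:,0]>im[:,2]*1.6)&(im[:,0]>70)&(Z>.05)
    p=show('brass',br)
    d=(p[:,:2]-[.676,-.082])@e;print(' ptr z by dist',[(round(a,3),np.round(np.percentile(p[(d>a)&(d<=a+.006),2],[0,50,100])*1000,1).tolist()) for a in np.arange(-.012,.036,.006) if ((d>a)&(d<=a+.006)).any()])
    l=near(.56,-.302,.12)&(Z>.004)&(Z<.03)
    dark=l&(im.max(1)<60)
    p=show('handle',dark); c=p[:,:2]-p[:,:2].mean(0);u=np.linalg.svd(c,full_matrices=False)[2][0];u*=np.sign(u[0]);print(' handle yaw',np.degrees(np.arctan2(u[1],u[0])),'ends',np.percentile(c@u,[1,99])*1000)
    q=l&~dark&(((W[:,:2]-p[:,:2].mean(0))@u)>.045);show('ring',q)
E
python3 m2.py
```

```text
top celltop 74 mean [453.1  67.   48.2] zq [45.1 48.2 51.8] rect [453.3  66.5  23.5  24.9  45. ]
top cellbody 83 mean [452.   67.   45.6] zq [22.8 47.6 51.7] rect [452.7  67.4  24.5  24.4   1.3]
top covertop 113 mean [448.3 228.8  47.1] zq [42.7 47.3 51. ] rect [448.5 229.3  22.1  36.4  20.8]
top coverbody 142 mean [447.1 227.5  42.6] zq [19.3 46.5 50.8] rect [448.5 229.3  22.3  36.6  21.9]
top box 329 mean [632.5  65.9  22.4] zq [16.1 22.6 28.2] rect [638.4  63.7  41.1 187.8  14.3]
top packed 288 mean [646.1  29.9  52.9] zq [48.2 53.1 57.4] rect [646.5  29.7  26.7 106.9  15.9]
 packed s range [-84.6  18.3] t [-11.6  -0.5  12.2]
[ 0  0  0  5 10 12 13 13 14  7  6 10 13 13 13 11  6  9 11 15 12 14  8  2
 10 12 13 16 12  7  1  0  0  0]
top gaugetop 19 mean [676.2 -81.6 171. ] zq [163.8 170.9 175.6] rect [676.3 -81.6   8.8   8.6  61.3]
top brass 46 mean [672.  -75.5 148.1] zq [142.5 148.2 152.7] rect [675.2 -73.8  32.8  16.7  83.5]
 ptr z by dist [(np.float64(-0.012), [150.9, 150.9, 150.9]), (np.float64(-0.006), [139.0, 149.2, 152.7]), (np.float64(0.0), [145.9, 149.4, 163.9]), (np.float64
[... 1282 characters left out ...]
8.3]
side brass 74 mean [672.2 -82.  143.3] zq [136.6 144.2 148.2] rect [670.8 -77.   18.5  38.3  26.2]
 ptr z by dist [(np.float64(-0.012), [128.8, 145.4, 148.3]), (np.float64(-0.006), [128.3, 145.9, 148.9]), (np.float64(0.0), [138.9, 145.6, 149.9]), (np.float64(0.006), [137.9, 143.8, 145.5]), (np.float64(0.012), [140.2, 142.1, 145.3]), (np.float64(0.018), [137.8, 142.2, 145.1]), (np.float64(0.024), [141.2, 141.2, 141.2])]
side handle 311 mean [ 506.5 -308.6   11. ] zq [ 7.6 11.2 13.6] rect [ 508.3 -308.    83.5   17.6    2.1]
 handle yaw 2.447987778085626 ends [-39.12930813  42.45381515]
side ring 704 mean [ 605.6 -301.7    8.9] zq [ 4.6  7.5 21.5] rect [ 600.7 -287.6  136.8  130.6   42.3]
```

```bash
cat >> h.py <<'E'
from scipy.spatial.transform import Rotation as Ro
def rel(x,y,z,yawdeg):
    s=sense();A=Ro.from_euler('xyz',s['tcp_rot']);B=Ro.from_euler('xyz',[np.pi,0,np.radians(yawdeg)])
    v=A.inv().apply(np.array([x,y,z])-s['eef_pos']);w=(A.inv()*B).as_rotvec()
    print('shift',np.round(v,4).tolist(),'turn',np.round(w,4).tolist(),'clock',round(s['clock'],2),'op',round(s['opening'],4),'F',np.round(s['ft_force'],1))
E
python3 -c "
from h import *
rel(.453,.065,.15,104.4)"
```

```text
shift [-0.4196, -0.4424, 0.0923] turn [0.0, 0.0, 1.0517] clock 0.8 op 0.0853 F [ 0.5 -1.1 -0.7]
```

```bash
python3 -m crank '[[[-0.03,-0.03,0.01],[0,0,0.08],-1],[[-0.07,-0.07,0.02],[0,0,0.18],-1],[[-0.11,-0.12,0.03],[0,0,0.3],-1],[[-0.15,-0.16,0.035],[0,0,0.42],-1],[[-0.19,-0.2,0.04],[0,0,0.54],-1],[[-0.23,-0.24,0.05],[0,0,0.66],-1],[[-0.27,-0.285,0.06],[0,0,0.78],-1],[[-0.31,-0.33,0.07],[0,0,0.9],-1],[[-0.345,-0.365,0.08],[0,0,1.0],-1],[[-0.38,-0.4,0.09],[0,0,1.05],-1]]' 40
python3 -c "
from h import *
rel(.453,.065,.15,104.4)"
```

```text
clock: 1.8
eef_pos: [0.3956, 0.1715, 0.1647]
tcp_rot: [3.14, -0.0, 1.82]
ft_force: [0.9, 1.5, 0.4]
opening: 0.0852
shift [-0.1174, 0.0293, 0.0147] turn [0.0013, -0.0002, -0.0019] clock 1.8 op 0.0852 F [0.9 1.5 0.4]
```

```bash
python3 -m crank '[[[0,0,0],[0,0,0],-1],[[0,0,0],[0,0,0],-1]]'
python3 -c "
from h import *
rel(.453,.065,.13,104.4)"
```

```text
clock: 2.0
eef_pos: [0.3952, 0.1722, 0.1645]
tcp_rot: [-3.141, -0.0, 1.821]
ft_force: [0.3, 0.5, 0.5]
opening: 0.0857
shift [-0.1182, 0.0295, 0.0345] turn [-0.0003, -0.0002, -0.0016] clock 2.0 op 0.0857 F [0.3 0.5 0.5]
```

```bash
python3 -m crank '[[[-0.03,0.0075,0.01],[0,0,0],-1],[[-0.06,0.015,0.02],[0,0,0],-1],[[-0.09,0.022,0.03],[0,0,0],-1],[[-0.118,0.0295,0.0345],[0,0,0],-1],[[-0.118,0.0295,0.0345],[0,0,0],-1],[[-0.118,0.0295,0.0345],[0,0,0],-1]]'
python3 - <<'E'
from h import *
rel(.453,.065,.03,104.4)
a,_=snap('top');b,_=snap('side')
p=sense()['eef_pos']
u,v=map(int,proj('top',p));A=cv2.resize(a[v-60:v+60,u-65:u+65],None,fx=4,fy=4,interpolation=cv2.INTER_CUBIC)[:,:400]
u2,v2=map(int,proj('side',p));B=cv2.resize(b[v2-60:v2+60,u2-50:u2+50],None,fx=4,fy=4,interpolation=cv2.INTER_CUBIC)
print(u,v,u2,v2,A.shape,B.shape)
cv2.imwrite('pics/hov.png',np.hstack([A,B])[:,:,::-1])
E
```

```text
clock: 2.6
eef_pos: [0.4528, 0.0675, 0.1302]
tcp_rot: [-3.141, -0.0, 1.824]
ft_force: [0.4, -0.6, 0.7]
opening: 0.0855
shift [-0.0025, -0.0004, 0.1002] turn [-0.0001, -0.0004, 0.0024] clock 2.6 op 0.0855 F [ 0.4 -0.6  0.7]
277 238 243 202 (480, 400, 3) (480, 400, 3)
```

View pics/hov.png

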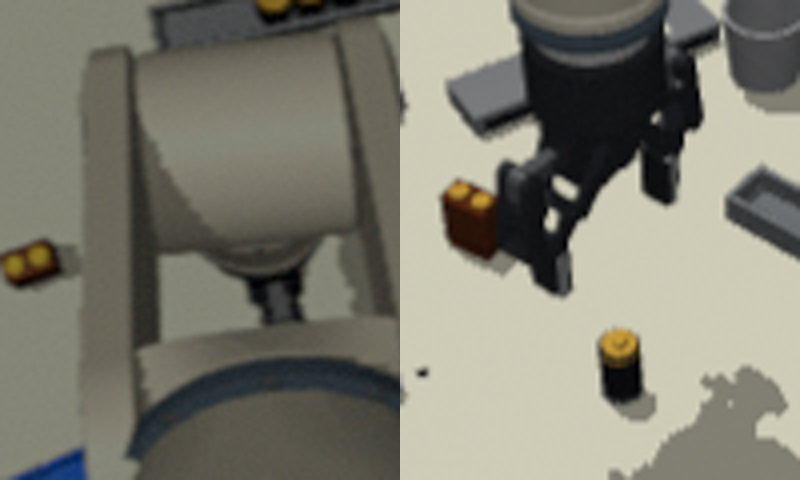

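The left crop (top camera) only shows the arm hiding the cell. The right crop (side camera) shows the open fingers, tips near (555,290) and (662,200), above the loose cell at (620,365). I'll descend and grasp.

```bash
python3 -m crank '[[[-0.0025,0,0.03],[0,0,0],-1],[[-0.0025,0,0.06],[0,0,0],-1],[[-0.0025,0,0.08],[0,0,0],-1],[[-0.0025,0,0.1],[0,0,0],-1],[[-0.0025,0,0.1],[0,0,0],-1],[[-0.0025,0,0.1],[0,0,0],1],[[-0.0025,0,0.1],[0,0,0],1],[[-0.0025,0,0.1],[0,0,0],1],[[-0.0025,0,0.1],[0,0,0],1],[[-0.0025,0,0.1],[0,0,0],1]]' 40
python3 -c "
from h import *
rel(.453,.065,.13,104.4)"
```

```text
clock: 3.7
eef_pos: [0.4541, 0.0641, 0.0309]
tcp_rot: [3.14, 0.0, 1.824]
ft_force: [-0.9, 1.0, 7.9]
opening: 0.0249
shift [0.0012, -0.0007, -0.0991] turn [0.0014, 0.0001, 0.0016] clock 3.7 op 0.0249 F [-0.9  1.   7.9]
```

```bash
python3 -m crank '[[[0,0,0],[0,0,0],1],[[0,0,-0.02],[0,0,0],1],[[0,0,-0.05],[0,0,0],1],[[0,0,-0.08],[0,0,0],1],[[0,0,-0.1],[0,0,0],1],[[0,0,-0.1],[0,0,0],1]]' 40
python3 - <<'E'
from h import *
s=np.array([.638,.062])+.035*np.array([-.2487,.9686]);print('slot',s)
rel(*s,.11,104.4)
im,d=snap('side','lift.png');W=cloud('side',d)
for r in trace('side','cell')[:4]:
    w=W[r['pixels']];w=w[np.isfinite(w).all(1)];print(round(r['p'],2),np.round(r['bbox']),np.round(w.mean(0),3),w[:,2].min(),w[:,2].max())
p=sense()['eef_pos'];u,v=map(int,proj('side',p));cv2.imwrite('pics/lift.png',cv2.resize(im[v-50:v+50,u-50:u+90],None,fx=5,fy=5,interpolation=cv2.INTER_CUBIC)[:,:,::-1]);print(p,u,v)
E
```

```text
clock: 4.3
eef_pos: [0.4554, 0.0641, 0.1328]
tcp_rot: [3.136, 0.001, 1.824]
ft_force: [0.5, 0.1, 0.1]
opening: 0.0247
slot [0.6292955 0.095901 ]
shift [-0.0127, 0.1762, 0.0237] turn [0.0054, 0.0006, 0.0015] clock 4.3 op 0.0247 F [0.5 0.1 0.1]
0.54 [248. 202.  10.  22.] [0.46  0.061 0.12 ] -0.0029375822093311577 0.1533209392631557
[0.45359848 0.06389986 0.13021147] 245 203
```

View pics/lift.png

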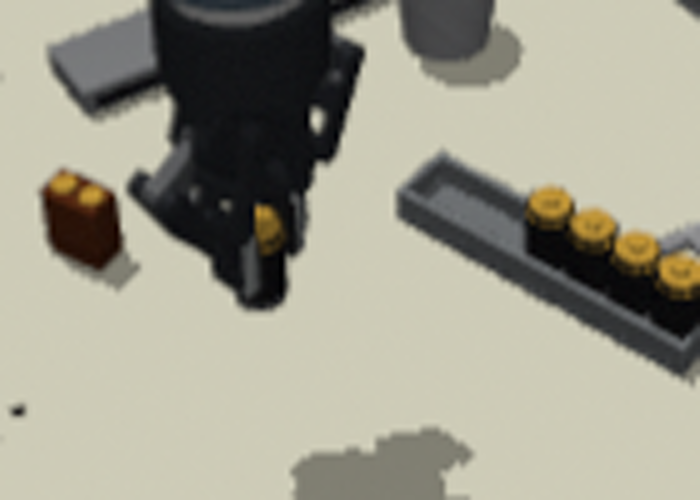

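The crop shows the cell held upright at about (265,260), with the free length of the box to the right at about (470,210). I'll move above the slot.

```bash
python3 -m crank '[[[-0.001,0.02,0],[0,0,0],1],[[-0.003,0.05,0],[0,0,0],1],[[-0.006,0.08,0.01],[0,0,0],1],[[-0.008,0.11,0.02],[0,0,0],1],[[-0.01,0.14,0.03],[0,0,0],1],[[-0.012,0.165,0.035],[0,0,0],1],[[-0.0127,0.1762,0.04],[0,0,0],1],[[-0.0127,0.1762,0.04],[0,0,0],1],[[-0.0127,0.1762,0.04],[0,0,0],1]]'
python3 - <<'E'
from h import *
s=np.array([.6386,.0625])+.035*np.array([-.2487,.9686]);print('slot',s)
rel(*s,.035,104.4)
a,_=snap('top');b,_=snap('side')
p=sense()['eef_pos'];q=p+[0,0,-.031]
L=[]
for n,im in(('top',a),('side',b)):
    u,v=map(int,proj(n,p));print(n,u,v,[np.round(proj(n,q+[0,0,dz]),1) for dz in(0,.046)])
    L.append(cv2.resize(im[v-50:v+50,u-40:u+40],None,fx=5,fy=5,interpolation=cv2.INTER_CUBIC))
cv2.imwrite('pics/slot.png',np.hstack(L)[:,:,::-1])
E
```

```text
clock: 5.3
eef_pos: [0.6256, 0.0955, 0.089]
tcp_rot: [-3.139, -0.0, 1.824]
ft_force: [-0.0, -0.3, -0.7]
opening: 0.0247
slot [0.6298955 0.096401 ]
shift [-0.0002, 0.0045, 0.054] turn [-0.0027, -0.0003, 0.0016] clock 5.3 op 0.0247 F [-0.  -0.3 -0.7]
top 269 175 [array([269.6, 179. ]), array([268.9, 174.4])]
side 294 177 [array([294.2, 186. ]), array([294.6, 173. ])]
```

View pics/slot.png

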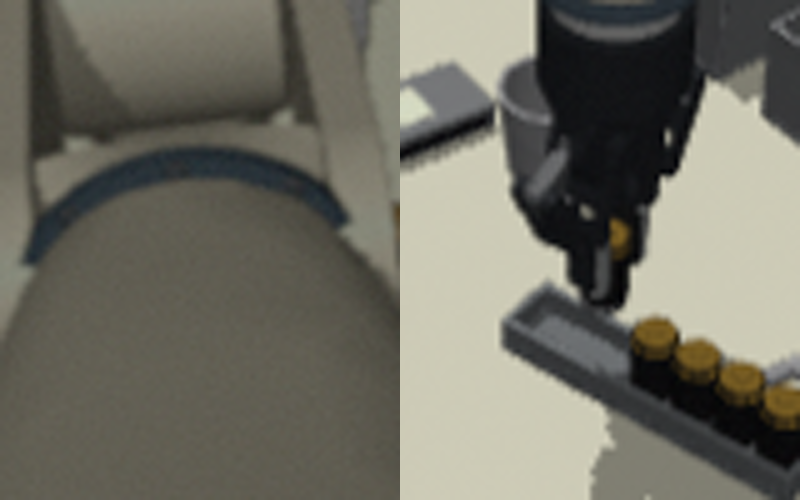

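The side crop shows the cell's foot at about (605,305), over the free length next to the packed cells. The left crop (top camera) is hidden by the arm. Next I average the pose readings and compute the fine correction.

```bash
python3 -m crank '[[[0,0.004,0.02],[0,0,0],1],[[0,0.004,0.02],[0,0,0],1],[[0,0.004,0.02],[0,0,0],1]]'
cat >> h.py <<'E'
def avg(k=6):
    L=[]
    for _ in range(k):
        L.append(np.r_[sense()['eef_pos'],sense()['tcp_rot'][2]]);read_camera('side')
    L=np.array(L);print('avg',np.round(L.mean(0),4),'sd',np.round(L.std(0),4))
    return L.mean(0)
def go(x,y,z,yaw):
    m=avg();A=Ro.from_euler('xyz',[np.pi,0,m[3]])
    print('shift',np.round(A.inv().apply(np.array([x,y,z])-m[:3]),4),'turn z',round(m[3]-np.radians(yaw),4),'clock',sense()['clock'])
E
python3 -c "
from h import *
go(.6297,.0959,.0355,104.4)"
```

```text
clock: 5.7
eef_pos: [0.6303, 0.0966, 0.0703]
tcp_rot: [-3.141, -0.0, 1.824]
ft_force: [-0.6, 0.3, -0.3]
opening: 0.0248
avg [0.631  0.0967 0.0708 1.8238] sd [0.0004 0.0001 0.0002 0.    ]
shift [-0.0005 -0.0015  0.0353] turn z 0.0017 clock 6.0
```

```bash
python3 -m crank '[[[-0.0005,-0.0015,0.005],[0,0,0],1],[[-0.0005,-0.0015,0.01],[0,0,0],1],[[-0.0005,-0.0015,0.015],[0,0,0],1],[[-0.0005,-0.0015,0.02],[0,0,0],1],[[-0.0005,-0.0015,0.025],[0,0,0],1],[[-0.0005,-0.0015,0.029],[0,0,0],1],[[-0.0005,-0.0015,0.029],[0,0,0],1]]'
python3 -c "
from h import *
go(.6297,.0959,.0355,104.4)"
```

```text
clock: 6.7
eef_pos: [0.6294, 0.0959, 0.0402]
tcp_rot: [-3.14, -0.0, 1.824]
ft_force: [-0.3, -0.2, -0.9]
opening: 0.0251
avg [0.6298 0.0959 0.0409 1.8238] sd [0.0002 0.     0.0004 0.    ]
shift [-0.     -0.0001  0.0054] turn z 0.0017 clock 7.0
```

```bash
python3 -m crank '[[[0,0,0.002],[0,0,0],1],[[0,0,0.004],[0,0,0],1],[[0,0,0.005],[0,0,0],1],[[0,0,0.005],[0,0,0],1]]'
python3 -c "
from h import *
go(.6297,.0959,.0355,104.4);print(sense()['ft_force'],sense()['opening'])"
```

```text
clock: 7.4
eef_pos: [0.6297, 0.0959, 0.0361]
tcp_rot: [-3.141, -0.0, 1.824]
ft_force: [-1.2, -0.1, 0.7]
opening: 0.0245
avg [0.6297 0.0959 0.0361 1.8238] sd [0. 0. 0. 0.]
shift [ 0.     -0.      0.0006] turn z 0.0017 clock 7.7
[-0.81840588  0.33207867  1.7646861 ] 0.024594763336577497
```

```bash
python3 -m crank '[[[0,0,0.0007],[0,0,0],1],[[0,0,0.0007],[0,0,0],1],[[0,0,0.0007],[0,0,0],0.2],[[0,0,0.0007],[0,0,0],0],[[0,0,0.0007],[0,0,0],0],[[0,0,-0.02],[0,0,0],0],[[0,0,-0.06],[0,0,0],0],[[0,0,-0.09],[0,0,0],-1],[[0,0,-0.09],[0,0,0],-1]]'
python3 -c "
from h import *
rel(.4488,.2275,.13,109.5)"
```

```text
clock: 8.6
eef_pos: [0.6327, 0.0963, 0.1305]
tcp_rot: [3.134, 0.001, 1.824]
ft_force: [1.1, -0.3, -0.4]
opening: 0.0702
shift [0.173, -0.1452, -0.0007] turn [0.0072, 0.0011, -0.0874] clock 8.6 op 0.0702 F [ 1.1 -0.3 -0.4]
```

```bash
python3 -m crank '[[[0.03,-0.03,0],[0,0,-0.02],-1],[[0.07,-0.06,0],[0,0,-0.05],-1],[[0.11,-0.09,0],[0,0,-0.08],-1],[[0.145,-0.12,0],[0,0,-0.105],-1],[[0.1745,-0.1446,0],[0,0,-0.105],-1],[[0.1745,-0.1446,0.02],[0,0,-0.105],-1],[[0.1745,-0.1446,0.03],[0,0,-0.105],-1],[[0.1745,-0.1446,0.03],[0,0,-0.105],-1],[[0.1745,-0.1446,0.03],[0,0,-0.105],-1]]'
python3 - <<'E'
from h import *
go(.449,.229,.0305,110.5)
a,_=snap('top');b,_=snap('side')
L=[cv2.resize(a[140:230,220:320],None,fx=4,fy=4,interpolation=cv2.INTER_CUBIC),cv2.resize(b[150:240,180:280],None,fx=4,fy=4,interpolation=cv2.INTER_CUBIC)]
cv2.imwrite('pics/cov.png',np.hstack(L)[:,:,::-1])
E
```

```text
clock: 9.5
eef_pos: [0.4466, 0.2282, 0.0957]
tcp_rot: [-3.141, 0.0, 1.928]
ft_force: [-0.7, -1.3, 0.0]
opening: 0.0852
avg [0.4468 0.2284 0.0962 1.9278] sd [0.0001 0.0001 0.0003 0.0001]
shift [-0.0002  0.0022  0.0657] turn z -0.0008 clock 9.8
```

View pics/cov.png

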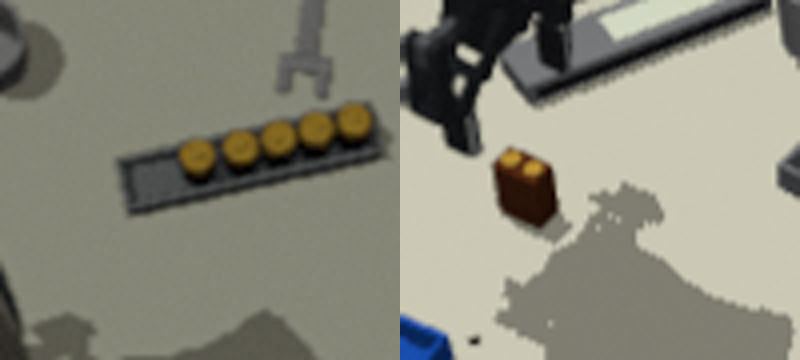

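The top crop shows the cell upright in the box at (197,157), about 3 mm from its neighbour. The side crop shows the cover at (525,190) below the fingers. Grasp the cover.

```bash
python3 -m crank '[[[0,0.0022,0.02],[0,0,0],-1],[[0,0.0022,0.045],[0,0,0],-1],[[0,0.0022,0.0657],[0,0,0],-1],[[0,0.0022,0.0657],[0,0,0],-1],[[0,0.0022,0.0657],[0,0,0],1],[[0,0.0022,0.0657],[0,0,0],1],[[0,0.0022,0.0657],[0,0,0],1],[[0,0.0022,0.0657],[0,0,0],1],[[0,0.0022,0.0657],[0,0,0],1],[[0,0.0022,0.0657],[0,0,0],1]]' 40
python3 - <<'E'
from h import *
avg();print(sense()['opening'],sense()['ft_force'])
e=np.array([-.2487,.9686]);f=np.array([.9686,.2487])
for n in('top','side'):
    im,d=snap(n);W=cloud(n,d).reshape(-1,3);im=im.reshape(-1,3).astype(int)
    r=W[:,:2]-[.6384,.062];s=r@e;t=r@f;Z=W[:,2]
    m=(abs(t)<.03)&(abs(s)<.11)&(Z>.043)&(Z<.065)
    box=(abs(t)<.035)&(abs(s)<.11)&(Z>.017)&(Z<.03)
    print(n,'box s',np.percentile(s[box],[0.5,99.5]).round(4),'cells s',np.percentile(s[m],[1,99]).round(4),'new t',t[m&(s>.022)].min().round(4),t[m&(s>.022)].max().round(4))
    print(np.histogram(s[m],np.arange(-.1,.06,.004))[0])
E
```

```text
clock: 10.9
eef_pos: [0.4487, 0.2297, 0.0312]
tcp_rot: [3.14, -0.0, 1.929]
ft_force: [-0.4, -0.9, 6.5]
opening: 0.0213
avg [0.4486 0.2297 0.0312 1.9288] sd [0. 0. 0. 0.]
0.021414044296074217 [-0.44258908 -0.3480217   5.59204146]
top box s [-0.092   0.0952] cells s [-0.084   0.0492] new t -0.0122 0.014
[ 0  0  0  4 10 15 10 16 12  6  5 12 11 14 13 11  5  9 11 13 13 13 10  1
 10 13 12 14 13  7  1  4 10 13 15 14 12  6  0]
side box s [-0.0948  0.0934] cells s [-0.0872  0.0436] new t -0.0122 0.0145
[ 0  0  3 12 13 16 12 10  6  6 15 10 14 10 10  6  7 11 15 14  8 12  2 10
 12 11 15 12  4  2  3 13 12 13 12 10  2  1  0]
```

```bash
python3 -m crank '[[[0,0,-0.02],[0,0,0],1],[[0,0,-0.05],[0,0,0],1],[[0,0,-0.07],[0,0,0],1],[[0,0,-0.07],[0,0,0],1],[[0,0,-0.07],[0,0,0],1]]'
python3 -c "
from h import *
m=avg();rel(.6212,.1291,.095,104.4)"
```

```text
clock: 11.8
eef_pos: [0.4483, 0.2295, 0.1005]
tcp_rot: [3.141, -0.0, 1.929]
ft_force: [-0.7, -0.4, -0.2]
opening: 0.0216
avg [0.4477 0.2292 0.0997 1.9288] sd [0.0003 0.0002 0.0004 0.    ]
shift [-0.1545, 0.1274, 0.0043] turn [-0.0016, 0.0003, 0.1067] clock 12.1 op 0.0212 F [ 0.1  0.  -0.3]
```

```bash
python3 -m crank '[[[-0.02,0.016,0],[0,0,0.02],1],[[-0.05,0.041,0],[0,0,0.05],1],[[-0.085,0.07,0],[0,0,0.08],1],[[-0.115,0.095,0],[0,0,0.1067],1],[[-0.14,0.115,0],[0,0,0.1067],1],[[-0.1545,0.1274,0.004],[0,0,0.1067],1],[[-0.1545,0.1274,0.004],[0,0,0.1067],1],[[-0.1545,0.1274,0.004],[0,0,0.1067],1]]'
python3 - <<'E'
from h import *
go(.6212,.1291,.0705,104.4)
im,d=snap('side');W=cloud('side',d).reshape(-1,3);c=im.reshape(-1,3).astype(int);p=avg(3)
e=np.array([-.2487,.9686]);f=np.array([.9686,.2487])
r=W[:,:2]-p[:2];m=(np.hypot(*r.T)<.035)&(c[:,0]>c[:,2]*1.6)&(c[:,0]>25)&(W[:,2]>.05)
print(m.sum(),'s',np.percentile(r[m]@e,[1,50,99]).round(4),'t',np.percentile(r[m]@f,[1,50,99]).round(4),'z',np.percentile(W[m,2],[1,99]).round(4))
u,v=map(int,proj('side',p[:3]));cv2.imwrite('pics/cov2.png',cv2.resize(im[v-45:v+55,u-60:u+60],None,fx=5,fy=5,interpolation=cv2.INTER_CUBIC)[:,:,::-1])
E
```

```text
clock: 12.9
eef_pos: [0.6208, 0.1292, 0.0954]
tcp_rot: [-3.14, -0.0, 1.821]
ft_force: [-0.3, 1.0, -1.2]
opening: 0.0211
avg [0.6206 0.1298 0.096  1.8225] sd [0.0002 0.0003 0.0004 0.0006]
shift [-0.0008  0.0004  0.0255] turn z 0.0003 clock 13.2
avg [0.6214 0.1298 0.0966 1.8227] sd [0.0001 0.0001 0.     0.0001]
133 s [-0.0343 -0.0159  0.0097] t [-0.0117 -0.0036  0.0117] z [0.0506 0.1173]
```

View pics/cov2.png

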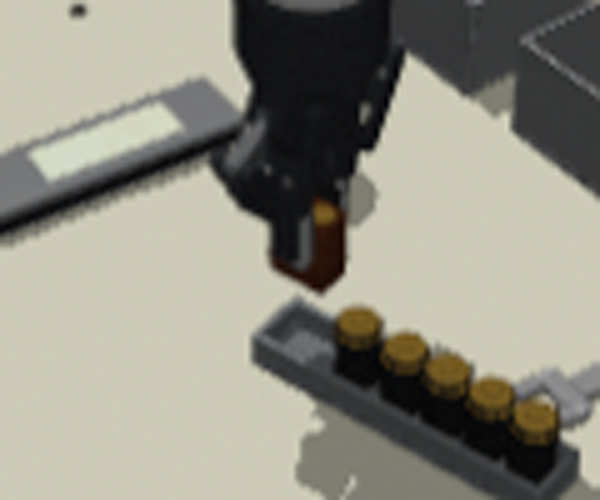

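The crop shows the held cover, with its near bottom corner at about (320,290) and left bottom corner at (272,262), above the free end of the box. I'll compare these with the predicted positions.

```bash
python3 - <<'E'
from h import *
p=np.array([.6214,.1298,.0966]);e=np.array([-.2487,.9686,0]);f=np.array([.9686,.2487,0])
u,v=map(int,proj('side',p))
for nm,s,t in(('near',-.018,-.011),('left',.018,-.011),('right',-.018,.011)):
    q=p+s*e+t*f;q[2]=.0656;a=np.array(proj('side',q));print(nm,((a-[u-60,v-45])*5).round(1))
q=p+.001*e;a=(np.array(proj('side',q))-proj('side',p))*5;print('crop px per mm s',a.round(2),'per mm t',((np.array(proj('side',p+.001*f))-proj('side',p))*5).round(2))
im,d=snap('side')
m=avg(2)
E
```

```text
near [318.2 299.8]
left [263.9 270.7]
right [343.5 277. ]
crop px per mm s [-1.53 -0.8 ] per mm t [ 1.18 -1.02]
avg [0.6216 0.1295 0.0965 1.8222] sd [0.     0.     0.     0.0001]
```

```bash
python3 -m crank '[[[0,0,0.015],[0,0,0],1],[[0,0,0.03],[0,0,0],1],[[0,0,0.034],[0,0,0],1],[[0,0,0.038],[0,0,0],1],[[0,0,0.042],[0,0,0],1],[[0,0,0.046],[0,0,0],1],[[0,0,0.05],[0,0,0],1],[[0,0,0.053],[0,0,0],1],[[0,0,0.053],[0,0,0],1]]'
python3 -c "
from h import *
go(.6212,.1291,.0365,104.4);print(sense()['ft_force'],sense()['moment'])"
```

```text
clock: 14.45
eef_pos: [0.6215, 0.1293, 0.043]
tcp_rot: [-3.141, 0.0, 1.822]
ft_force: [-0.1, 0.3, 0.1]
opening: 0.0214
avg [0.6217 0.1294 0.0434 1.8221] sd [0.0001 0.     0.0002 0.    ]
shift [-0.0002 -0.0006  0.0069] turn z -0.0 clock 14.75
[ 0.17879599  0.77570263 -1.11451311] [0.05116509 0.00548357 0.06147636]
```

```bash
python3 -m crank '[[[0,0,0.002],[0,0,0],1],[[0,0,0.004],[0,0,0],1],[[0,0,0.006],[0,0,0],1],[[0,0,0.0069],[0,0,0],1],[[0,0,0.0069],[0,0,0],1]]'
python3 -c "
from h import *
go(.6212,.1291,.0365,104.4);print(sense()['ft_force'],sense()['moment'])"
```

```text
clock: 15.25
eef_pos: [0.6216, 0.1293, 0.0363]
tcp_rot: [-3.141, 0.0, 1.822]
ft_force: [0.3, 0.1, -0.0]
opening: 0.0215
avg [0.6217 0.1294 0.0364 1.8221] sd [0. 0. 0. 0.]
shift [-0.0002 -0.0005 -0.0001] turn z -0.0 clock 15.55
[ 0.11263926  0.6287619  -1.57042712] [-0.00247364 -0.02087198 -0.00415564]
```

```bash
python3 -m crank '[[[0,0,0.0007],[0,0,0],1],[[0,0,0.0014],[0,0,0],1],[[0,0,0.002],[0,0,0],1],[[0,0,0.002],[0,0,0],1]]'
python3 -c "
from h import *
m=avg(4);print(sense()['ft_force'])"
```

```text
clock: 15.95
eef_pos: [0.6218, 0.1294, 0.0362]
tcp_rot: [3.141, 0.0, 1.822]
ft_force: [-5.2, -2.4, 17.6]
opening: 0.0214
avg [0.6218 0.1294 0.0362 1.8221] sd [0. 0. 0. 0.]
[-5.58422993 -2.50985815 16.64519863]
```

```bash
python3 -m crank '[[[0,0,-0.001],[0,0,0],1],[[0,0,-0.001],[0,0,0],0.3],[[0,0,-0.001],[0,0,0],0],[[0,0,-0.001],[0,0,0],0],[[0,0,-0.001],[0,0,0],0],[[0,0,-0.02],[0,0,0],0],[[0,0,-0.06],[0,0,0],0],[[0,0,-0.1],[0,0,0],-1],[[0,0,-0.1],[0,0,0],-1],[[0,0,-0.1],[0,0,0],-1]]'
python3 - <<'E'
from h import *
# loupe: handle centre avg, yaw
t=np.radians(2.5);hc=np.array([.5085,-.3065]);g=hc+.0135*np.array([np.cos(t),np.sin(t)]);print('grip',g)
rel(g[0],g[1],.12,2.5);rel(g[0],g[1],.12,182.5);print(sense()['joints'])
E
```

```text
clock: 17.15
eef_pos: [0.6223, 0.1295, 0.1354]
tcp_rot: [3.139, 0.0, 1.822]
ft_force: [-0.6, -0.5, -0.9]
opening: 0.0834
grip [ 0.52198715 -0.30591114]
shift [-0.3968, -0.2055, 0.015] turn [0.0017, -0.0019, 1.7785] clock 17.15 op 0.0834 F [-0.6 -0.5 -0.9]
shift [-0.3968, -0.2055, 0.015] turn [0.0018, 0.0016, -1.3631] clock 17.15 op 0.0834 F [-0.6 -0.5 -0.9]
[ 2.02847962e-01  4.80801544e-01  1.69845917e+00 -2.88263606e-05
  9.60127957e-01 -4.84665455e-02]
```

```bash
python3 -m crank '[[[0,-0.04,0],[0,0,0.12],-1],[[0,-0.08,0],[0,0,0.26],-1],[[0,-0.1257,0],[0,0,0.4],-1],[[-0.04,-0.135,0],[0,0,0.54],-1],[[-0.085,-0.145,0],[0,0,0.68],-1],[[-0.13,-0.156,0],[0,0,0.82],-1],[[-0.175,-0.17,0],[0,0,0.96],-1],[[-0.22,-0.18,0],[0,0,1.1],-1],[[-0.255,-0.19,0],[0,0,1.24],-1],[[-0.289,-0.2,0],[0,0,1.38],-1]]'
python3 - <<'E'
from h import *
avg(3);rel(.522,-.3059,.12,2.5)
a,_=snap('top');cv2.imwrite('pics/box2.png',cv2.resize(a[140:230,230:380],None,fx=5,fy=5,interpolation=cv2.INTER_CUBIC)[:,:,::-1])
E
```

```text
clock: 18.15
eef_pos: [0.4986, -0.2018, 0.1329]
tcp_rot: [-3.14, 0.002, 0.436]
ft_force: [0.5, 0.6, -0.2]
opening: 0.0855
avg [ 0.4989 -0.2037  0.1331  0.4324] sd [0.0002 0.0017 0.0001 0.004 ]
shift [-0.0233, 0.1043, 0.0129] turn [-0.0013, 0.0019, 0.3956] clock 18.3 op 0.0854 F [-0.2  0.7 -0.2]
```

View pics/box2.png

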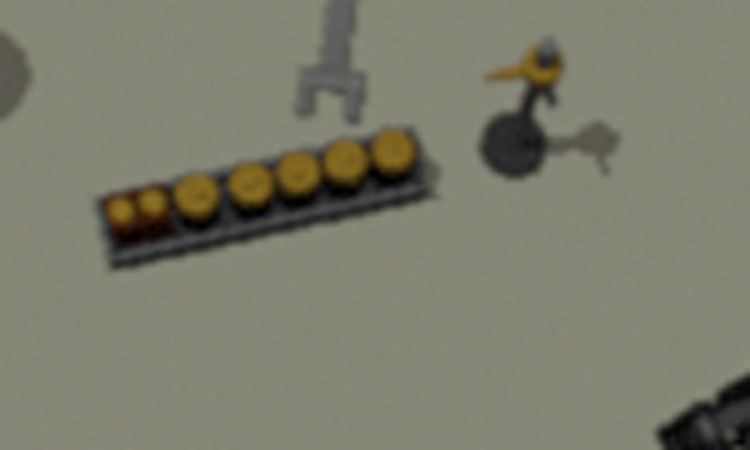

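The crop shows the cover seated at the box's left end at (137,210), then the placed cell at (197,195), then the four packed cells. The pointer tip is at about (488,77). Now to the loupe.

```bash
python3 -m crank '[[[-0.01,0.04,0],[0,0,0.13],-1],[[-0.02,0.08,0],[0,0,0.26],-1],[[-0.0233,0.1043,0.0129],[0,0,0.3956],-1],[[-0.0233,0.1043,0.04],[0,0,0.3956],-1],[[-0.0233,0.1043,0.06],[0,0,0.3956],-1],[[-0.0233,0.1043,0.06],[0,0,0.3956],-1],[[-0.0233,0.1043,0.06],[0,0,0.3956],-1]]'
python3 - <<'E'
from h import *
go(.522,-.306,.014,2.5)
import cv2
a,_=snap('top');b,_=snap('side');p=sense()['eef_pos']
np.save('ptr_top.npy',a);np.save('ptr_side.npy',b)
from scipy.optimize import brentq
xy=np.array([.676,-.0836])+.03*np.array([-.2487,.9686])
for z in(.135,.14,.145,.15): print(z,np.round(proj('top',[*xy,z]),1),np.round(proj('side',[*xy,z]),1))
u,v=map(int,proj('side',[.6685,-.0545,.143]));B=cv2.resize(b[v-25:v+25,u-20:u+30],None,fx=8,fy=8,interpolation=cv2.INTER_CUBIC)
u1,v1=map(int,proj('side',p));C=cv2.resize(b[v1-50:v1+50,u1-40:u1+60],None,fx=4,fy=4,interpolation=cv2.INTER_CUBIC)
print('crop origin',u-20,v-25,u1-40,v1-50)
cv2.imwrite('pics/lp.png',np.hstack([B,C])[:,:,::-1])
E
```

```text
clock: 19.05
eef_pos: [0.5232, -0.3032, 0.0741]
tcp_rot: [-3.14, 0.001, 0.049]
ft_force: [-0.1, 0.6, 0.1]
opening: 0.0856
avg [ 0.5239 -0.304   0.0752  0.0479] sd [0.0003 0.0005 0.0006 0.0005]
shift [-0.002   0.0019  0.0612] turn z 0.0042 clock 19.35
0.135 [326.9 156.3] [349.1 190.3]
0.14 [327.  155.7] [349.3 188.8]
0.145 [327.2 155.1] [349.5 187.3]
0.15 [327.4 154.4] [349.8 185.7]
crop origin 329 162 338 260
```

View pics/lp.png

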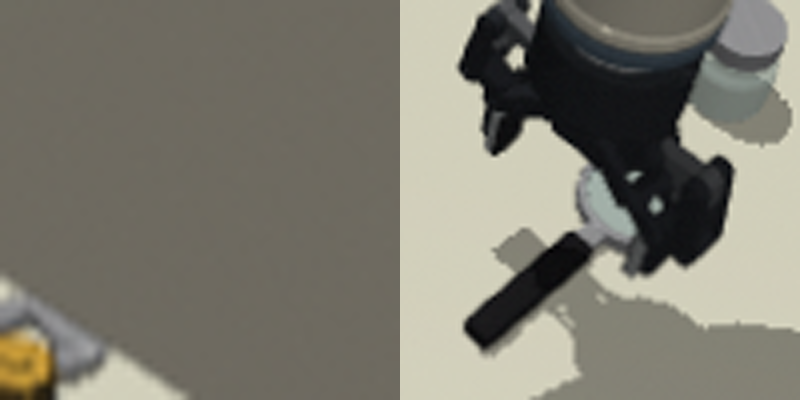

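The left crop shows only the arm, which hides the pointer. The right crop shows the open fingers straddling the front of the handle near (570,255). Descend and grip.

```bash
python3 -m crank '[[[-0.002,0.0019,0.02],[0,0,0],-1],[[-0.002,0.0019,0.045],[0,0,0],-1],[[-0.002,0.0019,0.061],[0,0,0],-1],[[-0.002,0.0019,0.061],[0,0,0],-1],[[-0.002,0.0019,0.061],[0,0,0],1],[[-0.002,0.0019,0.061],[0,0,0],1],[[-0.002,0.0019,0.061],[0,0,0],1],[[-0.002,0.0019,0.061],[0,0,0],1],[[-0.002,0.0019,0.061],[0,0,0],1],[[-0.002,0.0019,0.061],[0,0,0],1]]' 80
python3 -c "
from h import *
m=avg(3);print(sense()['opening'],sense()['ft_force'])"
```

```text
clock: 20.45
eef_pos: [0.5218, -0.3067, 0.0144]
tcp_rot: [3.141, -0.001, 0.047]
ft_force: [-0.2, 0.4, 7.6]
opening: 0.0155
avg [ 0.5218 -0.3067  0.0144  0.0466] sd [0. 0. 0. 0.]
0.015438288764361147 [-0.31131219  0.89780089  7.45927255]
```

```bash
python3 -m crank '[[[0,0,-0.01],[0,0,0],1],[[0,0,-0.03],[0,0,0],1],[[0,0,-0.055],[0,0,0],1],[[0,0,-0.08],[0,0,0],1],[[0,0,-0.105],[0,0,0],1],[[0,0,-0.13],[0,0,0],1],[[0,0,-0.15],[0,0,0],1],[[0,0,-0.16],[0,0,0],1],[[0,0,-0.16],[0,0,0],1],[[0,0,-0.16],[0,0,0],1]]' 80
cat > lp.py <<'E'
from h import *
p=avg(4);print(sense()['opening'],sense()['clock'])
yaw=p[3];ex=np.array([np.cos(yaw),np.sin(yaw)]);ey=np.array([-ex[1],ex[0]])
for n in('top','side'):
    im,d=snap(n);W=cloud(n,d)
    for r in trace(n,'loupe')[:2]:
        w=W[r['pixels']];w=w[np.isfinite(w).all(1)];rl=w[:,:2]-p[:2];a=rl@ex;b=rl@ey;m=(abs(w[:,2]-p[2])<.05)
        a,b,z=a[m],b[m],w[m,2]
        print(n,round(r['p'],2),np.round(r['bbox']),m.sum(),'a',np.percentile(a,[1,50,99]).round(4),'b',np.percentile(b,[1,50,99]).round(4),'z',np.percentile(z,[2,50,98]).round(4))
        q=a>.035
        if q.sum()>20:
            (cx,cy),rad=cv2.minEnclosingCircle(np.c_[a[q],b[q]].astype(np.float32)*1000)
            C=np.linalg.lstsq(np.c_[a[q]-.072,b[q],np.ones(q.sum())],z[q],rcond=None)[0];print('  ring centre a,b,rad',np.round([cx,cy,rad],1),'slope a,b, z',C.round(4),'zmed',np.median(z[q]).round(4))
        h=a<-.012
        if h.sum()>10: print('  handle tail z',np.median(z[h]).round(4),'b',np.median(b[h]).round(4))
E
python3 lp.py
```

```text
clock: 21.6
eef_pos: [0.521, -0.3063, 0.1729]
tcp_rot: [-3.141, 0.001, 0.046]
ft_force: [0.2, 0.1, -1.2]
opening: 0.0156
avg [ 0.5209 -0.3061  0.1724  0.0465] sd [0.0001 0.0001 0.0003 0.    ]
0.015620856543971804 21.8
top 0.61 [428. 203.  26.  65.] 680 a [-0.0526  0.0653  0.1016] b [-0.0274  0.0037  0.0327] z [0.1626 0.169  0.1754]
  ring centre a,b,rad [70.1  2.  34.8] slope a,b, z [-0.0059 -0.0088  0.1684] zmed 0.1684
  handle tail z 0.173 b 0.0044
side 0.76 [396. 283.  63.  52.] 447 a [-0.0542 -0.0122  0.1018] b [-0.0276 -0.0057  0.0069] z [0.1616 0.1689 0.1723]
  ring centre a,b,rad [74.4 -9.2 30.7] slope a,b, z [ 0.0011 -0.0512  0.165 ] zmed 0.1654
  handle tail z 0.1697 b -0.0036
```

```bash
python3 - <<'E'
from h import *
e=np.array([-.2487,.9686]);f=np.array([.9686,.2487])
for n in('top','side'):
    A=[];Zs=[]
    ims=[]
    for k in range(3):
        im,d=snap(n);W=cloud(n,d).reshape(-1,3);c=im.reshape(-1,3).astype(int)
        r=W[:,:2]-[.6384,.062];s=r@e;t=r@f;Z=W[:,2]
        br=(c[:,0]>c[:,2]*1.5)&(c[:,0]>60)
        m=(abs(t)<.02)&(abs(s-.035)<.016)&(Z>.046)&(Z<.062)&br
        mm=cv2.minEnclosingCircle(np.c_[s[m],t[m]].astype(np.float32)*1000)
        A.append([s[m].mean()*1000,t[m].mean()*1000,(s[m].max()+s[m].min())*500,(t[m].max()+t[m].min())*500,Z[m].mean()*1000])
        g=(np.hypot(W[:,0]-.676,W[:,1]+.0836)<.045)&(Z>.02);gg=W[g];ds=(gg[:,:2]-[.676,-.0836])@e
        bb=br[g]
        tip=bb&(ds>.013)&(gg[:,2]>.1);col=bb&(abs(ds)<.011);top=(gg[:,2]>.158)&~bb
        Zs.append([np.median(gg[tip,2]),np.percentile(gg[col,2],95),np.percentile(gg[top,2],[60])[0],tip.sum(),col.sum(),top.sum()])
        ims.append(im.astype(float))
    print(n,'cap s,t',np.round(np.mean(A,0),1),'ptr',np.round(np.mean(Zs,0),4))
    im=np.mean(ims,0)
    # profile along post axis
    L=[]
    for z in np.arange(.10,.178,.004):
        u,v=proj(n,[.676,-.0836,z]);L.append((round(z,3),round(u,1),round(v,1)))
    if n=='side':
        u,v=map(int,proj(n,[.676,-.0836,.14]))
        cv2.imwrite('pics/ptr.png',cv2.resize(im[v-20:v+60,u-45:u+35].astype(np.uint8),None,fx=7,fy=7,interpolation=cv2.INTER_CUBIC)[:,:,::-1]);print('org',u-45,v-20)
        for z in(0,.132,.138,.144,.15,.156,.172): print(z,((np.array(proj(n,[.676,-.0836,z]))-[u-45,v-20])*7).round(1),'tip',((np.array(proj(n,[.6685,-.0545,z]))-[u-45,v-20])*7).round(1))
E
```

```text
top cap s,t [37.  -0.1 34.1  0.1 53.3] ptr [ 0.1455  0.1596  0.1736 13.     39.6667 19.6667]
side cap s,t [34.3 -1.6 35.8 -1.3 50.5] ptr [ 0.1413  0.1483  0.1673 14.6667 57.3333 23.6667]
org 315 174
0 [267.7 414.8] tip [197.8 376.2]
0.132 [314.2 159.5] tip [237.4 120.4]
0.138 [316.5 146.8] tip [239.3 107.7]
0.144 [318.8 134. ] tip [241.3  94.9]
0.15 [321.1 121.1] tip [243.3  82. ]
0.156 [323.5 108.1] tip [245.3  69. ]
0.172 [329.8  72.9] tip [250.8  33.7]
```

View pics/ptr.png

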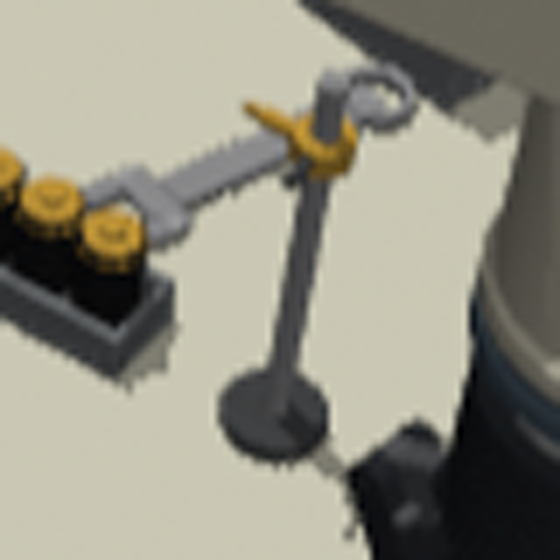

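The crop shows the pointer tip at (247,107), the post top at (332,82) and the foot centre at (273,414). With the picture offset corrected and both depth views, I get a tip height of about 0.144. I'll carry the loupe over.

```bash
python3 -m crank '[[[-0.005,-0.02,0],[0,0,0],1],[[-0.015,-0.06,0],[0,0,0],1],[[-0.018,-0.1,0],[0,0,0],1],[[-0.016,-0.14,0],[0,0,0],1],[[-0.013,-0.18,0],[0,0,0],1],[[-0.01,-0.22,0],[0,0,0],1],[[-0.007,-0.26,0],[0,0,0],1],[[0,-0.3,0],[0,0,0],1],[[0.01,-0.33,0],[0,0,0],1],[[0.02,-0.35,0],[0,0,0],1]]' 80
python3 -c "
from h import *
go(.5576,.0922,.1524,2.66)"
```

```text
clock: 23.3
eef_pos: [0.5253, 0.0463, 0.1737]
tcp_rot: [-3.141, -0.0, 0.048]
ft_force: [0.4, -1.3, -0.7]
opening: 0.0156
avg [0.5257 0.0456 0.1736 0.0481] sd [0.0008 0.0015 0.0002 0.0007]
shift [ 0.0341 -0.045   0.0212] turn z 0.0016 clock 23.6
```

```bash
python3 -m crank '[[[0.01,-0.015,0],[0,0,0],1],[[0.02,-0.03,0],[0,0,0],1],[[0.03,-0.04,0.005],[0,0,0],1],[[0.0341,-0.045,0.012],[0,0,0],1],[[0.0341,-0.045,0.018],[0,0,0],1],[[0.0341,-0.045,0.0212],[0,0,0],1],[[0.0341,-0.045,0.0212],[0,0,0],1],[[0.0341,-0.045,0.0212],[0,0,0],1]]' 80
cat lp.py > lp2.py; cat >> lp2.py <<'E'
go(.5576,.0922,.1524,2.66)
a,_=snap('top');b,_=snap('side')
lens=[p[0]+.072*ex[0],p[1]+.072*ex[1],p[2]-.0084];print('lens',np.round(lens,4),'proj',proj('top',lens),proj('side',lens))
u,v=map(int,proj('side',lens));u1,v1=map(int,proj('top',lens))
print('org',u1-40,v1-50,u-40,v-50)
cv2.imwrite('pics/fin.png',np.hstack([cv2.resize(i,None,fx=5,fy=5,interpolation=cv2.INTER_CUBIC) for i in(a[v1-50:v1+50,u1-40:u1+40],b[v-50:v+50,u-40:u+40])])[:,:,::-1])
E
python3 lp2.py
```

```text
clock: 24.4
eef_pos: [0.5568, 0.0902, 0.1521]
tcp_rot: [3.141, 0.001, 0.046]
ft_force: [-1.0, -0.1, -0.5]
opening: 0.0155
avg [0.5571 0.0903 0.1524 0.0461] sd [0.0002 0.0001 0.0002 0.    ]
0.015502725753003155 24.6Traceback (most recent call last):
  File "lp2.py", line 9, in <module>
    print(n,round(r['p'],2),np.round(r['bbox']),m.sum(),'a',np.percentile(a,[1,50,99]).round(4),'b',np.percentile(b,[1,50,99]).round(4),'z',np.percentile(z,[2,50,98]).round(4))
                                                            ~~~~~~~~~~~~~^^^^^^^^^^^^^
    return _quantile_unchecked(
        a, q, axis, out, overwrite_input, method, keepdims, weights)
    return _ureduce(a,
                    func=_quantile_ureduce_func,
    ...<5 lines>...
                    overwrite_input=overwrite_input,
                    method=method)
    r = func(a, **kwargs)
    result = _quantile(arr,
                       quantiles=q,
    ...<2 lines>...
                       out=out,
                       weights=wgt)
    slices_having_nans = np.isnan(arr[-1, ...])
                                  ~~~^^^^^^^^^
IndexError: index -1 is out of bounds for axis 0 with size 0
```

```bash
python3 -m crank '[[[0.0005,-0.001,0],[0,0,0],1],[[0.0005,-0.0019,0],[0,0,0],1],[[0.0005,-0.0019,0],[0,0,0],1]]' 80
sed -i "s/a,b,z=a\[m\],b\[m\],w\[m,2\]/a,b,z=a[m],b[m],w[m,2]\n        if len(z)<10: continue/" lp2.py; python3 lp2.py
```

```text
clock: 25.0
eef_pos: [0.5576, 0.0927, 0.1523]
tcp_rot: [-3.142, -0.0, 0.047]
ft_force: [0.0, 0.1, -0.8]
opening: 0.0159
avg [0.5576 0.0926 0.1523 0.0466] sd [0. 0. 0. 0.]
0.015554022988892522 25.2
side 0.69 [283. 169.  52.  34.] 412 a [-0.0542  0.0525  0.0993] b [-0.0315 -0.0078  0.0183] z [0.1386 0.1456 0.152 ]
  ring centre a,b,rad [70.  -0.8 33.3] slope a,b, z [ 0.0253 -0.0352  0.1441] zmed 0.1448
  handle tail z 0.1489 b -0.0053
avg [0.5576 0.0925 0.1522 0.0465] sd [0. 0. 0. 0.]
shift [ 0.      0.0003 -0.0002] turn z 0.0001 clock 25.7
lens [0.6295 0.096  0.1439] proj (np.float64(268.1356925906014), np.float64(168.73701667633773)) (np.float64(295.9798831611608), np.float64(160.71160859094442))
org 228 118 255 110
```

View pics/fin.png

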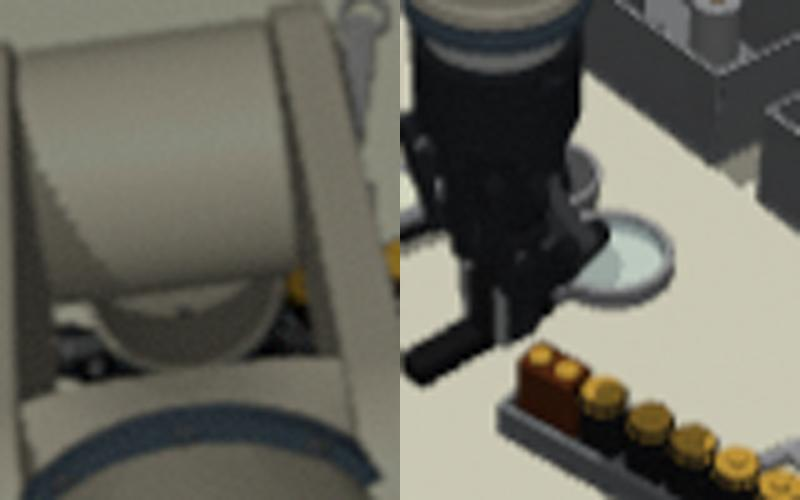

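The top crop is hidden by the arm. The side crop shows the lens ring level, centre about (612,258), and the placed cell's cap at (603,388). I'll compare silhouette extremes with the model, and check the pointer the same way.

```bash
python3 - <<'E'
from h import *
b,d=snap('side');r=trace('side','loupe')[0];M=r['pixels'];v,u=np.nonzero(M)
print('mask right',np.percentile(u,99.7),'ring bottom', [int(v[u==c].max()) for c in range(290,309,3) if (u==c).any()],'top',[int(v[u==c].min()) for c in range(290,309,3) if (u==c).any()])
L=np.array([.6295,.096,.1439]);th=np.linspace(0,2*np.pi,400)
P=np.array([proj('side',L+[.032*np.cos(t),.032*np.sin(t),dz]) for dz in(-.006,.006) for t in th])
print('model right',P[:,0].max().round(1),'bottom',[P[abs(P[:,0]-c)<1,1].max().round(1) for c in range(290,309,3)],'top',[P[abs(P[:,0]-c)<1,1].min().round(1) for c in range(290,309,3)])
W=cloud('side',d);c=b.astype(int)
e=np.array([-.2487,.9686]);f=np.array([.9686,.2487])
rr=W[...,:2]-[.6384,.062];s=rr@e;t=rr@f
m=(abs(t)<.02)&(abs(s-.035)<.018)&(W[...,2]>.046)&(W[...,2]<.062)&(c[...,0]>c[...,2]*1.5)&(c[...,0]>60)
vv,uu=np.nonzero(m);print('cap disc u',uu.min(),uu.max(),uu.mean().round(1),'v',vv.min(),vv.max(),vv.mean().round(1),'n',m.sum())
C=np.array([.6295,.096,.051]);Q=np.array([proj('side',C+[.013*np.cos(a),.013*np.sin(a),0]) for a in th]);print('model u',Q.min(0).round(1),Q.max(0).round(1),proj('side',C))
for nm,o in(('x',[.001,0,0]),('y',[0,.001,0]),('z',[0,0,.001])): print(nm,(np.array(proj('side',L+o))-proj('side',L)).round(2))
a=M&np.isfinite(W[...,2]);print('loupe->W z ring',np.median(W[a&(W[...,0]>.6),2]),'pointer z',end=' ')
g=(np.hypot(W[...,0]-.676,W[...,1]+.0836)<.045)&(W[...,2]>.1)&(c[...,0]>c[...,2]*1.5)&(c[...,0]>60);ds=(W[...,:2]-[.676,-.0836])@e
print(np.median(W[g&(ds>.013),2]),np.sort(W[g&(ds>.02),2]).round(4), sense()['clock'])
E
```

```text
mask right 310.0 ring bottom [170, 170, 170, 170, 170, 169, 166] top [165, 153, 152, 152, 153, 154, 156]
model right 309.0 bottom [np.float64(170.4), np.float64(171.0), np.float64(171.2), np.float64(171.1), np.float64(170.5), np.float64(169.4), np.float64(167.2)] top [np.float64(151.1), np.float64(150.6), np.float64(150.5), np.float64(150.7), np.float64(151.2), np.float64(152.5), np.float64(154.7)]
cap disc u 288 299 294.7 v 185 191 187.9 n 51
model u [290.1 184.1] [300. 191.] (np.float64(295.0546839053097), np.float64(187.52677755039517))
x [ 0.31 -0.16]
y [-0.25 -0.21]
z [ 0.01 -0.31]
loupe->W z ring 0.14473940866292667 pointer z 0.14117907835169474 [0.1397 0.1401 0.1408 0.1409 0.1412 0.1416 0.143  0.1434] 25.9
```

Offsets are within about 1–1.5 px. The arm blocks the top view here, so I'll swing the handle about the lens, away from the gauge. That should let the top camera check the centring.

```bash
python3 -m crank '[[[0.002,-0.007,0],[0,0,0.1],1],[[0.005,-0.015,0],[0,0,0.22],1],[[0.008,-0.023,0],[0,0,0.34],1],[[0.012,-0.031,0],[0,0,0.46],1],[[0.015,-0.039,0],[0,0,0.58],1],[[0.019,-0.046,0],[0,0,0.7],1],[[0.0235,-0.0533,0],[0,0,0.83],1],[[0.0235,-0.0533,0],[0,0,0.83],1],[[0.0235,-0.0533,0],[0,0,0.83],1]]' 80
sed 's/go(.5576,.0922,.1524,2.66)/go(.5786,.1469,.1524,-45)/' lp2.py > lp3.py; python3 lp3.py
```

```text
clock: 26.8
eef_pos: [0.5784, 0.1468, 0.1521]
tcp_rot: [3.141, 0.0, -0.779]
ft_force: [-0.3, 0.6, -1.4]
opening: 0.0158
avg [ 0.5783  0.1465  0.1522 -0.7803] sd [0.     0.0001 0.     0.0008]
0.015741794176442357 27.0
top 0.58 [269. 166.  22.  20.] 101 a [0.0522 0.088  0.1029] b [-0.0269 -0.0016  0.0301] z [0.1443 0.1489 0.1544]
  ring centre a,b,rad [72.7  0.8 30.3] slope a,b, z [ 0.0196 -0.0055  0.1488] zmed 0.1489
side 0.63 [278. 161.  62.  18.] 571 a [-0.0506  0.0597  0.1027] b [-0.0312 -0.0048  0.0274] z [0.1393 0.1457 0.1517]
  ring centre a,b,rad [69.9 -1.1 35. ] slope a,b, z [-0.0109 -0.0077  0.1451] zmed 0.1452
  handle tail z 0.1479 b -0.0055
avg [ 0.5785  0.1467  0.1523 -0.7833] sd [0.     0.0001 0.     0.0001]
shift [-0.0001 -0.0002 -0.0001] turn z 0.0021 clock 27.5
lens [0.6295 0.0959 0.1438] proj (np.float64(268.15958505510514), np.float64(168.75519707028292)) (np.float64(295.98785957389674), np.float64(160.75608333929043))
org 228 118 255 110
```

View pics/fin.png

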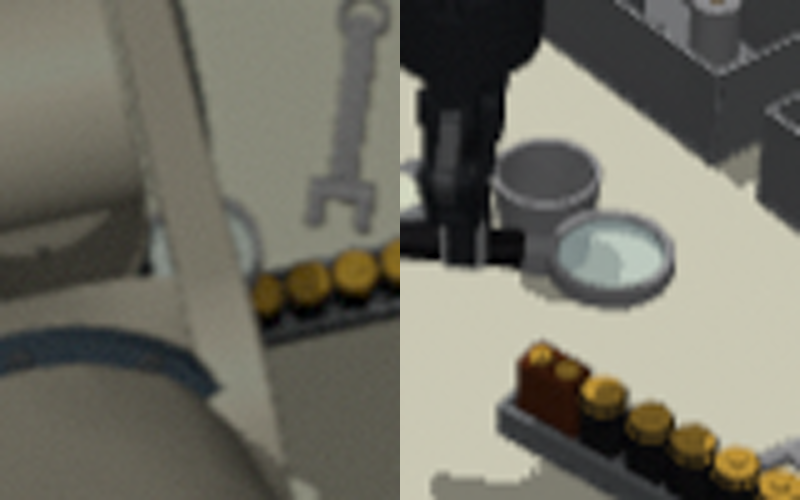

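The full ring is visible in the side crop, level, centre about (611,258), with the cap at (603,388). Its position did not change when the handle swung, so the lens offset in the grip is right. A small 1.5 mm trim back along the handle remains, then I hold and hand in.

```bash
python3 -m crank '[[[-0.0015,0,0],[0,0,0],1],[[-0.0015,0,0],[0,0,0],1],[[-0.0015,0,0],[0,0,0],1],[[-0.0015,0,0],[0,0,0],1],[[-0.0015,0,0],[0,0,0],1]]' 80
python3 - <<'E'
from h import *
p=avg(4);s=sense();print('lens',p[0]+.072*np.cos(p[3]),p[1]+.072*np.sin(p[3]),p[2]-.0084,s['opening'],s['ft_force'],np.abs(s['joint_vel']).max(),s['tcp_rot'])
for r in trace('side','loupe')[:1]: print(r['bbox'])
print(sign_off())
E
```

```text
clock: 28.1
eef_pos: [0.5775, 0.1479, 0.1523]
tcp_rot: [-3.142, -0.0, -0.784]
ft_force: [0.3, -0.6, -1.8]
opening: 0.0154
avg [ 0.5775  0.1479  0.1523 -0.7835] sd [0. 0. 0. 0.]
lens 0.6285151095169313 0.09707147033427135 0.14385343975839798 0.01532126421868821 [ 1.14463297  0.09924211 -1.10266038] 0.001321052118946359 [ 3.14156160e+00 -2.29113190e-06 -7.83526762e-01]
[278.4, 161.9, 66.4, 19.1]
the job is handed in; nothing more can be done
None
```

The loose cell and the bakelite cover are packed in the grey row box, upright and released. I handed the job in at about 28 s with the loupe held level and still over the packed cell's cap; no verdict was reported.

**Packing:** The top view after packing showed the cover seated at the free end of the box, then the placed cell, then the four original cells. The cell went in without resistance. The cover met the floor with about 17 N before I let it go.

**Loupe:**

| | x (m) | y (m) | z (m) |
|---|---|---|---|
| Lens centre, from the arm's pose | 0.6285 | 0.097 | 0.1438 |
| Cap, averaged from both cameras | 0.629 | 0.096 | – |
| Pointer tip | – | – | about 0.144 |

- **Centring:** The lens stayed in place when I swung the handle around it, which supports the 72 mm grip offset. The side view then put the lens about 0.8 px (2 mm) off the cap. I trimmed it 1.5 mm on that basis and did not re-measure the offset afterwards.
- **Clearance:** The ring sits about 8 cm above the packed row and well clear of the gauge.

**Weak points:**
- The two cameras disagreed by 2–4 mm in y and z, so I averaged them. The pointer height is good to about 2 mm.
- The arm partly blocked the top view at the end, so the final centring check relies mainly on the side camera.

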